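# Pair up the valve models in the roll-top store

## Robot

A 7-joint arm with a two-finger parallel gripper is mounted at the origin on the work surface. World frame = base frame: x ahead of the robot, y to its left, z up, the work surface at z = 0. Lengths are in m, angles in rad, forces in N, time in s.
With the tool pointing down it reaches from about 0.4 to 0.875 m from the base axis. Payload 19.3 kg.
Tool frame: the origin (TCP) lies midway between the tips of the shut fingers; the grasp point (between the pads) lies 19 mm behind it (tcp_to_grasp is the z of the grasp point in the tool frame, in m); z points along the fingers, y is the line along which they close (so a half turn about z gives the same grasp; the last joint's range is limited). The gripper opens to 85 mm and grips with 20 to 120 N. Pads are 22 mm wide; open, the fingers measure 114 mm over their backs; the gripper's body (76 mm by 85 mm) begins 54 mm behind the grasp point. The pads swing forward as they close: fully open they stand 13 mm farther back than shut.
Start: joints at [-1.347, 0.521, -0.036, 1.599, 0.021, 1.021, -0.113], TCP at [0.181, 0.598, 0.231] pointing down, gripper open.
Joint ranges: [-2.91, 2.91], [-0.3, 2.13], [-1.5, 1.42], [0.17, 2.43], [-1.26, 4.41], [0.16, 1.93], [-2.52, 2.52]. Speed limits (rad/s): [1.89, 1.89, 2.39, 2.39, 3.01, 3.01, 3.01].

## Interface

Orientations are given as [roll, pitch, yaw] about the fixed x, y, z axes, in that order (R = Rz(yaw) Ry(pitch) Rx(roll)).
In Python, from workcell import * gives the robot as it stands.
- The arm moves only by the tool send_rows, never from a script. Its argument "increments" is a list of rows, each a list of 3 entries, a list of its own where there are three numbers: the shift along the tool's x, y, z in mm, then the turn, a rotation vector about the tool's x, y, z in degrees, then the gripper's target within -1 to 1 (fully open at 1, half-way at 0, shut at -1). In form: [[[x, y, z], [wx, wy, wz], grip], ...]. A call has 1 to 10 rows; each row is the pose to reach, as a shift and turn from the pose commanded when the call began, along the tool's axes at that moment; what a row does not reach only later rows make up. A row lasts 1/10 s, in which the tool goes at most 50 mm and 8.59 degrees, less where a joint would pass 70% of its speed; a pose out of reach is approached as far as the arm can. A call with a gripper value outside its range is refused whole. The fingers move at their own pace and stop on an object; "newtons" is the grip in N (left out, the last holds). Time passes only in rows, so rows that repeat a pose let the fingers close. It gives the time, the measured TCP pose, the force, the opening and the grip force at its end, in the units of the state.
- observe(): the state, without advancing time (a new reading comes with each control period).
- grab_frame(name): name is "side" or "top"; returns the picture (400x640x3 uint8, blue, green, red); there is no depth.
- camera_params(name): a dict with "fovy" (degrees; the focal length in pixels is half the picture's height over the tangent of half this angle, whatever the lens; pixels are square), "cx", "cy" (the principal point, pixels), "distortion" ([k1, k2, p1, p2, k3] as OpenCV has them; the pictures are not rectified), "extrinsics" (4x4, takes a point from world to camera coordinates). Camera axes: x right, y down, z forward; pixel columns grow to the right and rows downward; lengths in m; the calibration is good to about 2 mm. A picture is of the moment at which its call begins. camera_params takes no time and is no camera call.
- job_done(): hands the job in; it is judged then, once.
The state is a dict: "clock": time; "qpos": joint angles; "qd": joint speeds; "joint_efforts": joint torques, N m; "position": TCP position; "tool_rot": TCP orientation; "force": force on the tool from outside, world axes, zero at the start; "moment": the same for the moment, N m; "grip_width": finger opening in m; "finger_force": force on a finger pad.
Only numpy, scipy, OpenCV 4.12 (cv2) and the standard library are available. Lean on these libraries where they do the work, as an engineer would, in place of code of your own. Each camera call takes 0.05 s, during which the arm holds its last target. There are 200 camera calls.

## Task

Roll the store's shutter all the way up, see which kind of valve model already stands in one of its two bays, and take the one of the same kind from the sloping drying rack and set it down gently, upright, on the middle of the empty bay's pad. Then roll the shutter fully shut; leave the model in the store, all the other models and the clutter where they are.

Things in the scene. Friction and masses are not known exactly. Their poses are not given: they have to be found in the camera images.
- square_1_mid (a point): Grey valve model 145 mm high, about 0.35 kg: a square bolted base flange 64 x 64 mm and 16 mm thick; above it, to the top, a plain round neck 34 mm in diameter. The point is on its axis at half height (72.5 mm above its base); z runs from base to neck. Starts upright, in the store or as a spare on the bench.
- square_2_mid (a point): Grey valve model 145 mm high, about 0.35 kg: a square bolted base flange 64 x 64 mm and 16 mm thick; above it, to the top, a plain round neck 34 mm in diameter. The point is on its axis at half height (72.5 mm above its base); z runs from base to neck. Starts on the drying rack, its neck leaning 25 degrees towards the rack's low front edge.
- drum_1_mid (a point): Grey valve model 145 mm high, about 0.35 kg: a plain round drum 66 mm in diameter and 84 mm high; above it, to the top, a plain round neck 34 mm in diameter. The point is on its axis at half height (72.5 mm above its base); z runs from base to neck. Starts upright, in the store or as a spare on the bench.
- drum_2_mid (a point): Grey valve model 145 mm high, about 0.35 kg: a plain round drum 66 mm in diameter and 84 mm high; above it, to the top, a plain round neck 34 mm in diameter. The point is on its axis at half height (72.5 mm above its base); z runs from base to neck. Starts on the drying rack, its neck leaning 25 degrees towards the rack's low front edge.
- case_1_mid (a point): Grey valve model 145 mm high, about 0.35 kg: an oblong box-shaped case 58 mm (its x) by 84 mm (its y), 64 mm high; above it, to the top, a plain round neck 34 mm in diameter. The point is on its axis at half height (72.5 mm above its base); z runs from base to neck. Starts upright, in the store or as a spare on the bench.
- case_2_mid (a point): Grey valve model 145 mm high, about 0.35 kg: an oblong box-shaped case 58 mm (its x) by 84 mm (its y), 64 mm high; above it, to the top, a plain round neck 34 mm in diameter. The point is on its axis at half height (72.5 mm above its base); z runs from base to neck. Starts on the drying rack, its neck leaning 25 degrees towards the rack's low front edge.
- store: Fixed plywood roll-top store, 360 mm wide (y), 375 deep (x), 220 high; 12 mm side walls of round outline; front wall 122 mm high, its middle at x = -145 mm; curved hood over the rear. Origin: bench level under its middle; x points from front to rear. The shutter's track axis lies along y, 30 mm above the origin. Two pads on the floor are the bays, a 20 mm high rib between; one bay holds a model.
- bay_left (a point): Top centre of the left bay's black rubber pad, 120 mm square, its top 10 mm above the bench (in the empty bay a flat sheet of paper lies on it, may be stood on); 65 mm in front of and 85 mm left of the store's origin. Axes as the store's.
- bay_right (a point): Top centre of the right bay's black rubber pad, 120 mm square, its top 10 mm above the bench (in the empty bay a flat sheet of paper lies on it, may be stood on); 65 mm in front of and 85 mm right of the store's origin. Axes as the store's.
- shutter (a joint): Slatted aluminium tambour shutter, radius 170 mm about its track's axis: 0 = fully shut (its front edge meets the front wall), 1.2 rad = fully up under the rear hood. It stays where it is left (about 0.85 N m of friction, and 0.35 kg of its own weight).
- bar_mid (a point): Middle of the shutter's pull bar: a round dark steel bar 12 mm in diameter, 130 mm long along the store's y, held 40 mm out from the slats by a post at each end, at 210 mm from the track's axis. Shut, it stands 50 degrees above the level, in front of the axis; it climbs over the top as the shutter opens.
- rack: Plywood drying rack, fixed, 340 mm wide (y), about 130 mm deep; its top slopes 25 degrees, low edge and ledge at -x. Origin: bench level under its middle. The three number-2 models stand side by side on it, their centres some 105 mm apart.
- rod_stand: Fixed wood block 60 x 130 x 45 mm with two upright thin rods, small blue heads on top, the taller reaching 258 mm above the bench and 35 mm to -y of the origin, the other 218 mm high at +y. Origin at the centre of its underside. Bystander.
- cap_1: Loose grey turned cap, 64 mm in diameter, 30 mm high, origin at the centre of its underside. Bystander.
- cap_2: Loose grey turned cap, 64 mm in diameter, 30 mm high, origin at the centre of its underside. Bystander.
- cap_3: Loose grey turned cap, 64 mm in diameter, 30 mm high, origin at the centre of its underside. Bystander.
- paint_can: Loose can, 84 mm in diameter, 110 mm high, origin at the centre of its underside. Bystander.
Mind the look-alikes: they are no part of the job. What is shaped like the part that bears square_2_mid but purple is not meant.

How it is judged:
On the way, in this order (a step that is already met when the one before it is completed fails the run):
1. the shutter is rolled up (past 1.0 rad) (value of joint shutter above 1 rad), for 0.2 s.
2. with the shutter up, the matching model stands upright on the empty bay's pad, let go (((horizontal distance between square_1_mid and bay_left below 0.03 m and horizontal distance between square_2_mid and bay_right below 0.03 m and z of square_2_mid in the frame of bay_right below 0.0805 m and angle between each of square_1_mid, square_2_mid's own z axis and vertical below 0.1 rad and distance of each of drum_1_mid, drum_2_mid, case_1_mid, case_2_mid, square_1_mid from where it was at the start of the episode below 0.025 m) or (horizontal distance between square_1_mid and bay_right below 0.03 m and horizontal distance between square_2_mid and bay_left below 0.03 m and z of square_2_mid in the frame of bay_left below 0.0805 m and angle between each of square_1_mid, square_2_mid's own z axis and vertical below 0.1 rad and distance of each of drum_1_mid, drum_2_mid, case_1_mid, case_2_mid, square_1_mid from where it was at the start of the episode below 0.025 m) or (horizontal distance between drum_1_mid and bay_left below 0.03 m and horizontal distance between drum_2_mid and bay_right below 0.03 m and z of drum_2_mid in the frame of bay_right below 0.0805 m and angle between each of drum_1_mid, drum_2_mid's own z axis and vertical below 0.1 rad and distance of each of square_1_mid, square_2_mid, case_1_mid, case_2_mid, drum_1_mid from where it was at the start of the episode below 0.025 m) or (horizontal distance between drum_1_mid and bay_right below 0.03 m and horizontal distance between drum_2_mid and bay_left below 0.03 m and z of drum_2_mid in the frame of bay_left below 0.0805 m and angle between each of drum_1_mid, drum_2_mid's own z axis and vertical below 0.1 rad and distance of each of square_1_mid, square_2_mid, case_1_mid, case_2_mid, drum_1_mid from where it was at the start of the episode below 0.025 m) or (horizontal distance between case_1_mid and bay_left below 0.03 m and horizontal distance between case_2_mid and bay_right below 0.03 m and z of case_2_mid in the frame of bay_right below 0.0805 m and angle between each of case_1_mid, case_2_mid's own z axis and vertical below 0.1 rad and distance of each of square_1_mid, square_2_mid, drum_1_mid, drum_2_mid, case_1_mid from where it was at the start of the episode below 0.025 m) or (horizontal distance between case_1_mid and bay_right below 0.03 m and horizontal distance between case_2_mid and bay_left below 0.03 m and z of case_2_mid in the frame of bay_left below 0.0805 m and angle between each of case_1_mid, case_2_mid's own z axis and vertical below 0.1 rad and distance of each of square_1_mid, square_2_mid, drum_1_mid, drum_2_mid, case_1_mid from where it was at the start of the episode below 0.025 m)) and value of joint shutter above 0.8 rad and contact force between each of square_2, drum_2, case_2 and the fingers below 0.3 N), for 0.2 s.
At the end, for the whole second after the job is handed in: Shutter under 0.06 rad; the rack's model of the stored kind at rest, upright within 0.1 rad, within 30 mm of the middle of the empty bay's pad; stored model upright in its bay; it and the four other models within 25 mm of their starts (((horizontal distance between square_1_mid and bay_left below 0.03 m and horizontal distance between square_2_mid and bay_right below 0.03 m and z of square_2_mid in the frame of bay_right below 0.0805 m and angle between each of square_1_mid, square_2_mid's own z axis and vertical below 0.1 rad and distance of each of drum_1_mid, drum_2_mid, case_1_mid, case_2_mid, square_1_mid from where it was at the start of the episode below 0.025 m) or (horizontal distance between square_1_mid and bay_right below 0.03 m and horizontal distance between square_2_mid and bay_left below 0.03 m and z of square_2_mid in the frame of bay_left below 0.0805 m and angle between each of square_1_mid, square_2_mid's own z axis and vertical below 0.1 rad and distance of each of drum_1_mid, drum_2_mid, case_1_mid, case_2_mid, square_1_mid from where it was at the start of the episode below 0.025 m) or (horizontal distance between drum_1_mid and bay_left below 0.03 m and horizontal distance between drum_2_mid and bay_right below 0.03 m and z of drum_2_mid in the frame of bay_right below 0.0805 m and angle between each of drum_1_mid, drum_2_mid's own z axis and vertical below 0.1 rad and distance of each of square_1_mid, square_2_mid, case_1_mid, case_2_mid, drum_1_mid from where it was at the start of the episode below 0.025 m) or (horizontal distance between drum_1_mid and bay_right below 0.03 m and horizontal distance between drum_2_mid and bay_left below 0.03 m and z of drum_2_mid in the frame of bay_left below 0.0805 m and angle between each of drum_1_mid, drum_2_mid's own z axis and vertical below 0.1 rad and distance of each of square_1_mid, square_2_mid, case_1_mid, case_2_mid, drum_1_mid from where it was at the start of the episode below 0.025 m) or (horizontal distance between case_1_mid and bay_left below 0.03 m and horizontal distance between case_2_mid and bay_right below 0.03 m and z of case_2_mid in the frame of bay_right below 0.0805 m and angle between each of case_1_mid, case_2_mid's own z axis and vertical below 0.1 rad and distance of each of square_1_mid, square_2_mid, drum_1_mid, drum_2_mid, case_1_mid from where it was at the start of the episode below 0.025 m) or (horizontal distance between case_1_mid and bay_right below 0.03 m and horizontal distance between case_2_mid and bay_left below 0.03 m and z of case_2_mid in the frame of bay_left below 0.0805 m and angle between each of case_1_mid, case_2_mid's own z axis and vertical below 0.1 rad and distance of each of square_1_mid, square_2_mid, drum_1_mid, drum_2_mid, case_1_mid from where it was at the start of the episode below 0.025 m)) and value of joint shutter below 0.06 rad and linear speed of each of square_2, drum_2, case_2 below 0.02 m/s); the robot touches nothing.
It fails at once if a bystander is pushed more than 40 mm (distance of any of cap_1, cap_2, cap_3, paint_can from where it was at the start of the episode above 0.04 m).
It fails at once if a model is set down or knocked hard against the store (over 60 N) (contact force between any of square_1, square_2, drum_1, drum_2, case_1, case_2 and store above 60 N).
It fails at once if a standing number-1 model is knocked over (angle between any of square_1_mid, drum_1_mid, case_1_mid's own z axis and vertical above 0.5 rad).
It also fails if it takes over 72 s, if anything falls off the work surface, if the arm or the gripper's body presses on something with over 40 N, if the wrist force passes 120 N, or if a joint passes its speed limit or range.

## Working session

There is one attempt and no reset: what is moved stays moved. The work goes in short steps, Python scripts to look and compute and a tool call to move; the robot and the scene stay as the last step left them, time stands still between calls to the robot, and variables do not carry over. Pictures are saved under pics/ and viewed, at most 10 in all, crops included, and the job is handed in when it is done.

Besides the shell and the picture viewer there is one more tool, called after "Request:" as name([rows], argument=value, ...), one row to a line, values as JSON. send_rows: Moves the arm, as the interface text tells. Its arguments: {"type":"object","properties":{"increments":{"type":"array"},"newtons":{"type":"number"}},"required":["increments"]}

```bash
mkdir -p pics
python3 - <<'E'
from workcell import *
import cv2,numpy as np
np.set_printoptions(precision=4,suppress=True)
s=observe();print({k:s[k] for k in('clock','position','tool_rot','grip_width','force')})
for n in('side','top'):
    cv2.imwrite(f'pics/{n}0.png',grab_frame(n)); p=camera_params(n);print(n,p)
E
```

```text
{'clock': 0.0, 'position': array([0.1809, 0.5979, 0.2308]), 'tool_rot': array([-3.1405,  0.0001,  2.8478]), 'grip_width': 0.08552617567556751, 'force': array([ 0.9994, -0.1482, -0.447 ])}
side {'fovy': 49.83012195114102, 'cx': 316.5551240499589, 'cy': 193.09346243878284, 'distortion': array([-0.0583,  0.    ,  0.    ,  0.    ,  0.    ]), 'extrinsics': array([[-0.5604,  0.8282, -0.0048,  0.2304],
       [ 0.7882,  0.5315, -0.3103, -0.3408],
       [-0.2545, -0.1777, -0.9506,  1.6496],
       [ 0.    ,  0.    ,  0.    ,  1.    ]])}
top {'fovy': 55.32219474708313, 'cx': 309.6703810047787, 'cy': 192.56934255848392, 'distortion': array([0.0021, 0.    , 0.    , 0.    , 0.    ]), 'extrinsics': array([[ 0.0238, -0.9996, -0.0126,  0.0348],
       [-0.9847, -0.0213, -0.1731,  0.4557],
       [ 0.1728,  0.0165, -0.9848,  1.1041],
       [ 0.    ,  0.    ,  0.    ,  1.    ]])}
```

View pics/side0.png

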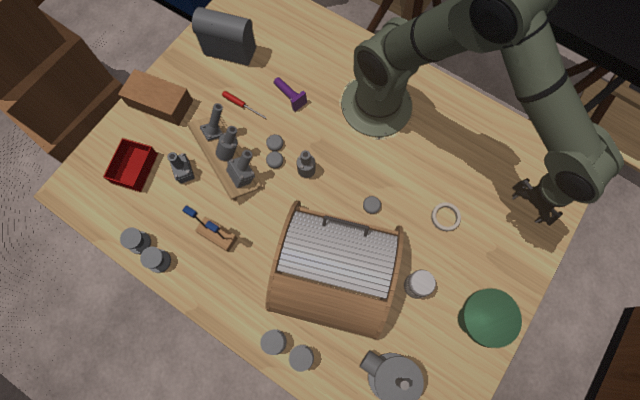

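View pics/top0.png

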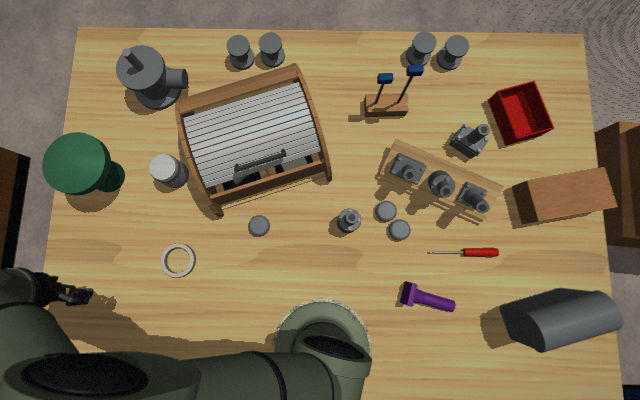

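Side picture: store at about (335,270), its bar at (345,227), rack models at (213,122), (228,143), (241,168), spares at (180,167) and (306,165). Top picture: store at (255,140), bar at (262,163), rack models at (407,168), (441,185), (474,197), spares at (348,220) and (470,140), and the purple look-alike at (425,297). I'll zoom in on these next.

Run:
```python
import cv2,numpy as np
a=cv2.imread('pics/top0.png')[120:250,330:510]; b=cv2.imread('pics/side0.png')[95:205,160:330]; c=cv2.imread('pics/top0.png')[60:220,170:340]
R=lambda i,w,h:cv2.resize(i,(w,h),interpolation=cv2.INTER_CUBIC)
top=np.hstack([R(a,415,300),R(c,385,300)]) 
bot=R(b,464,300); bot=np.hstack([bot,np.zeros((300,336,3),np.uint8)])
cv2.imwrite('pics/crop1.png',np.vstack([top,bot]))
```

```text
(no output)
```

View pics/crop1.png

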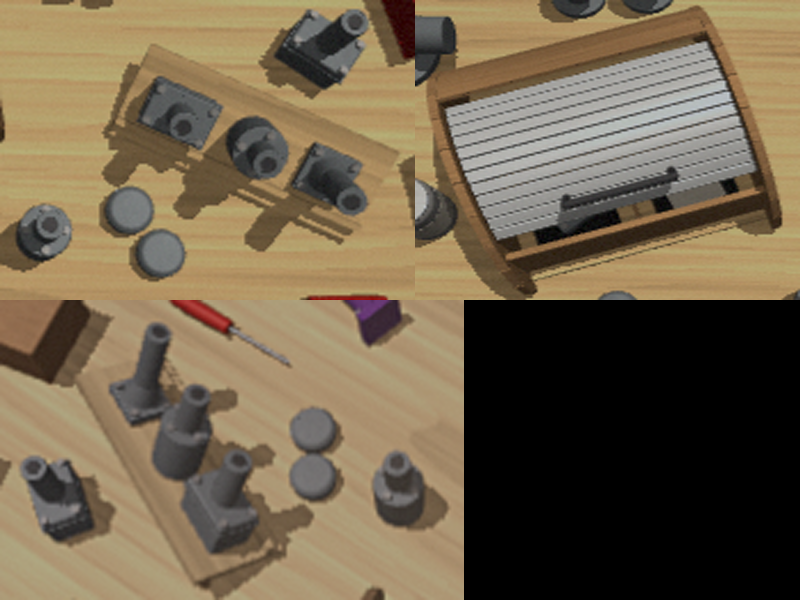

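The close crop shows these candidates for the wanted model, in top-picture pixels:
- Rack case at (407,168)
- Rack drum at (441,185)
- Rack square flange at (474,197)
- Bench spares: drum at (348,220) and case at (470,140)
- Purple square look-alike at (425,297), not meant

The spares are a drum and a case, so the stored model should be the square one. I'll check that once the shutter is up. Paper shows in the right bay. The shutter looks slightly ajar.

```bash
cat > h.py <<'E'
import cv2,numpy as np
from workcell import *
from scipy.spatial.transform import Rotation as Ro
np.set_printoptions(precision=4,suppress=True)
def cam(n):
    p=camera_params(n);f=200/np.tan(np.radians(p['fovy'])/2)
    return np.array([[f,0,p['cx']],[0,f,p['cy']],[0,0,1.]]),np.array(p['distortion']),np.array(p['extrinsics'])
C={n:cam(n) for n in('side','top')}
def ray(n,uv):
    K,d,E=C[n];q=cv2.undistortPoints(np.array([[uv]],float),K,d)[0,0]
    v=E[:3,:3].T@np.r_[q,1];return -E[:3,:3].T@E[:3,3],v/np.linalg.norm(v)
def plane(n,uv,z):
    o,v=ray(n,uv);return o+v*(z-o[2])/v[2]
def tri(a,b):  # top px, side px -> point, miss distance
    o,u=ray('top',a);p,v=ray('side',b)
    t=np.linalg.lstsq(np.c_[u,-v],p-o,rcond=None)[0];A=o+u*t[0];B=p+v*t[1]
    return (A+B)/2,np.linalg.norm(A-B)
def proj(n,P):
    K,d,E=C[n];return cv2.projectPoints(np.atleast_2d(np.array(P,float)),cv2.Rodrigues(E[:3,:3])[0],E[:3,3],K,d)[0][:,0]
def pose(s=None):
    s=s or observe();return np.array(s['position']),Ro.from_euler('xyz',s['tool_rot'])
def delta(p,R,p0,R0):
    return 'mm',(R0.inv().apply(np.array(p)-p0)*1000).round(1),'deg',np.degrees((R0.inv()*R).as_rotvec()).round(2)
E
python3 - <<'E'
import cv2,numpy as np
a=cv2.imread('pics/top0.png')[140:215,195:335]; b=cv2.imread('pics/side0.png')[200:265,265:405]
R=lambda i:cv2.resize(i,None,fx=4,fy=4,interpolation=cv2.INTER_CUBIC)
cv2.imwrite('pics/crop2.png',np.vstack([R(a),R(b)]))
E
```

```text
(no output)
```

View pics/crop2.png

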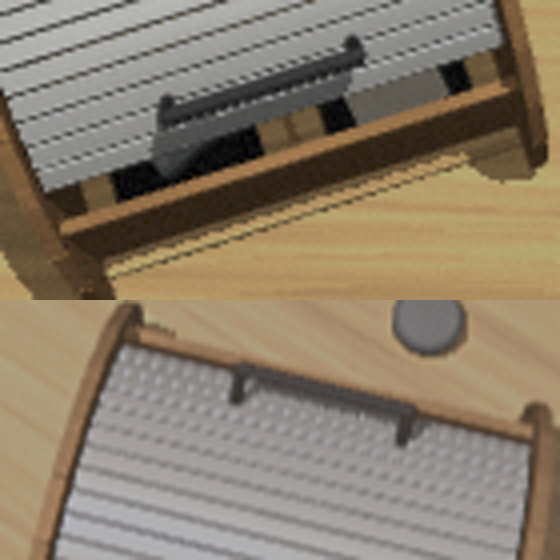

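The crop shows the bar running from (236.5,169.5) to (284.5,154.5) in top and from (368,227.5) to (325,217) in side. The front wall's top edge runs from (210,197) to (323,162.5) in top. Paper lies in the right bay. Something stands in the left bay's shadow, still hidden.

Run:
```python
from h import *
L,e1=tri((236.5,169.5),(368,227.5));R,e2=tri((284.5,154.5),(325,217))
print('bar',L,e1,R,e2,np.linalg.norm(L-R))
a=plane('top',(210,197),.122);b=plane('top',(323,162.5),.122)
print('wall',a,b,np.linalg.norm(a-b))
for P,Q in((L,R),(a,b)):
    d=P-Q;print('yaw',np.degrees(np.arctan2(-d[0],d[1])))
yaw=np.arctan2(-(a-b)[0],(a-b)[1]);X=np.array([np.cos(yaw),np.sin(yaw)]);m=(a+b)[:2]/2
o=m+.145*X;print('origin',o)
bm=(L+R)/2;sx=(bm[:2]-o)@X;print('bar mid',bm,'x in store',sx,'r',np.hypot(sx,bm[2]-.03),'ang',np.degrees(np.arctan2(bm[2]-.03,-sx)),'yoff',(bm[:2]-o)@[-X[1],X[0]])
# rack models' neck tops / flange
for n,t,s in(('drum sp',(349,214),(306,157)),):print(n,tri(t,s))
def st(x,y,z):return np.r_[o+X*x+np.array([-X[1],X[0]])*y,z]
pts=[st(-.18,.18,0),st(-.18,-.18,0),st(.1875,.18,0),st(.1875,-.18,0),st(-.145,0,.122),st(-.065,-.085,.01),st(-.065,.085,.01)]
print(proj('top',pts).round(0).tolist(),proj('side',pts).round(0).tolist())
```

```text
bar [0.4833 0.2357 0.1994] 0.002197703374402913 [0.5274 0.1109 0.1971] 0.0002659770013540678 0.13235809968991816
wall [0.4218 0.3208 0.122 ] [0.5272 0.0082 0.122 ] 0.32983442033019583
yaw 19.473915767573246
yaw 18.62348900908804
origin [0.6119 0.2108]
bar mid [0.5053 0.1733 0.1982] x in store -0.11299634406340389 r 0.20264552556232304 ang 56.109607901252716 yoff -0.0015060574301792307
drum sp (array([ 0.38  , -0.0632,  0.1446]), np.float64(0.0012109905907632908))
[[219.0, 216.0], [330.0, 181.0], [190.0, 108.0], [296.0, 77.0], [267.0, 180.0], [290.0, 155.0], [238.0, 171.0]] [[398.0, 232.0], [299.0, 205.0], [374.0, 338.0], [268.0, 308.0], [348.0, 219.0], [316.0, 243.0], [364.0, 256.0]]
```

```bash
cat >> h.py <<'E'
YAW=np.radians(19.0);O=np.array([.612,.211])
X=np.array([np.cos(YAW),np.sin(YAW),0]);Y=np.array([-X[1],X[0],0]);Z=np.array([0,0,1.])
BAR=np.array([.5053,.1733,.1985])
def rad(th,tilt=None):  # tool orientation pointing at the track axis at angle th
    t=np.radians(th if tilt is None else tilt);z=X*np.cos(t)-Z*np.sin(t)
    return Ro.from_matrix(np.c_[Y,np.cross(z,Y),z])
def go(p,R,s=None): print('->',np.array(p),*delta(p,R,*pose(s)))
E
python3 - <<'E'
from h import *
R=rad(57);out=-R.as_matrix()[:,2]
go(BAR+out*.12,R)
go(BAR+out*-.019,R)
E
```

```text
-> [0.4435 0.152  0.2991] mm [-380.5 -350.8  -68. ] deg [-30.53 -15.56  52.63]
-> [0.5151 0.1767 0.1826] mm [-441.8 -306.4   48.6] deg [-30.53 -15.56  52.63]
```

Request:
send_rows([
  [[-40,-35,-50],[-5,-3,8],1],
  [[-80,-75,-90],[-8,-4,14],1],
  [[-380,-351,-68],[-30.5,-15.6,52.6],1],
  [[-380,-351,-68],[-30.5,-15.6,52.6],1],
  [[-380,-351,-68],[-30.5,-15.6,52.6],1],
  [[-380,-351,-68],[-30.5,-15.6,52.6],1],
  [[-380,-351,-68],[-30.5,-15.6,52.6],1],
  [[-380,-351,-68],[-30.5,-15.6,52.6],1],
  [[-380,-351,-68],[-30.5,-15.6,52.6],1],
  [[-380,-351,-68],[-30.5,-15.6,52.6],1],
], newtons=30)

```text
clock: 1.1
position: [0.4174, 0.1949, 0.2989]
tool_rot: [2.565, -0.0, 1.903]
force: [-0.1, 1.3, 0.9]
grip_width: 0.0854
finger_force: 0.0
```

Run:
```python
from h import *
R=rad(57);out=-R.as_matrix()[:,2]
go(BAR+out*.12,R);go(BAR+out*-.019,R);print(observe()['clock'])
```

```text
-> [0.4435 0.152  0.2991] mm [-49.1   9.1   5.6] deg [ 0.06 -0.05  0.03]
-> [0.5151 0.1767 0.1826] mm [-49.2   8.9 144.6] deg [ 0.06 -0.05  0.03]
1.1
```

Request:
send_rows([
  [[-49,9,6],[0,0,0],1],
  [[-49,9,6],[0,0,0],1],
  [[-49,9,30],[0,0,0],1],
])

```text
clock: 1.4
position: [0.4566, 0.1567, 0.2803]
tool_rot: [2.562, -0.004, 1.9]
force: [-0.5, 2.4, -1.0]
grip_width: 0.0854
finger_force: 0.0
```

Run:
```python
from h import *
R=rad(57);out=-R.as_matrix()[:,2]
go(BAR+out*-.019,R)
```

```text
-> [0.5151 0.1767 0.1826] mm [ -0.4  -1.8 115.7] deg [ 0.22 -0.12 -0.25]
```

Request:
send_rows([
  [[0,-1,40],[0,0,0],1],
  [[0,-1,75],[0,0,0],1],
  [[0,-1,100],[0,0,0],1],
  [[0,-1,113],[0,0,0],1],
  [[0,-1,113],[0,0,0],1],
  [[0,-1,113],[0,0,0],-1],
  [[0,-1,113],[0,0,0],-1],
  [[0,-1,113],[0,0,0],-1],
  [[0,-1,113],[0,0,0],-1],
  [[0,-1,113],[0,0,0],-1],
], newtons=30)

```text
clock: 2.4
position: [0.5134, 0.1781, 0.1824]
tool_rot: [2.566, -0.001, 1.903]
force: [2.9, -0.4, 3.5]
grip_width: 0.0122
finger_force: 1.8
```

Request:
send_rows([
  [[0,8,0],[2.5,0,0],-1],
  [[0,17,1],[5,0,0],-1],
  [[0,33,3],[10,0,0],-1],
  [[0,49,6.5],[15,0,0],-1],
  [[0,49,6.5],[15,0,0],-1],
], newtons=25)

```text
clock: 2.9
position: [0.5549, 0.1766, 0.1995]
tool_rot: [2.69, 0.057, 1.871]
force: [-5.8, -11.1, 12.6]
grip_width: 0.0112
finger_force: 29.6
```

Request:
send_rows([
  [[0,0,0],[0,0,0],-1],
  [[0,0,0],[0,0,0],-1],
])

```text
clock: 3.1
position: [0.5566, 0.1769, 0.2003]
tool_rot: [2.685, 0.055, 1.869]
force: [-6.4, 16.3, 11.4]
grip_width: 0.0114
finger_force: 29.5
```

Run:
```python
from h import *
s=observe();print(s['qpos'],s['qd'],s['joint_efforts'],s['moment'])
p,R=pose(s);print(p,R.as_matrix().T@np.c_[X,Y,Z]); r=p-np.r_[O,.03];print(r@X,r@Y,r@Z,np.hypot(r@X,r@Z))
go(p,rad(72),s)
i=grab_frame('top');cv2.imwrite('pics/t1.png',i)
```

```text
[-0.1856  0.3466 -0.3632  2.1182  0.8183  0.3586 -0.9174] [-0.01   -0.0046  0.0103  0.0143  0.0236 -0.0093 -0.0209] [ 10.5137 -60.1285   6.9746 -25.7638   0.4777   3.7728   0.7404] [2.8266 0.6059 1.5553]
[0.5566 0.1769 0.2003] [[ 0.0335  0.9979 -0.0552]
 [ 0.8979 -0.0058  0.4402]
 [ 0.4389 -0.0643 -0.8962]]
-0.06348656698310308 -0.014192573406447574 0.17026612247612435 0.18171707858744213
-> [0.5566 0.1769 0.2003] mm [0. 0. 0.] deg [ 8.1   3.66 -0.59]
```

```bash
cat >> h.py <<'E'
def arc(angs,tilts,r=None,yo=None,cen=None):
    s=observe();p,R=pose(s);cen=np.r_[O,.03] if cen is None else cen;v=p-cen
    r=r or np.hypot(v@X,v@Z);yo=v@Y if yo is None else yo
    print('now r',np.hypot(v@X,v@Z),'ang',np.degrees(np.arctan2(v@Z,-v@X)),'y',v@Y,'tilt',np.degrees(np.arctan2(-R.as_matrix()[2,2],R.as_matrix()[:,2]@X)),'q',s['qpos'],'F',s['force'])
    for a,t in zip(angs,tilts):
        b=np.radians(a);go(cen-X*r*np.cos(b)+Z*r*np.sin(b)+Y*yo,rad(t),s)
E
python3 -c "
from h import *
arc([72,75,78,81,84,87,90],[66,69,72,75,78,81,84])"
```

```text
now r 0.18175127737529992 ang 69.50401971200507 y -0.014211545909486808 tilt 63.90020231196019 q [-0.186   0.3464 -0.3628  2.1186  0.819   0.3584 -0.918 ] F [-5.8138 15.7811 11.0714]
-> [0.5635 0.1793 0.2029] mm [0.1 7.9 0.9] deg [ 2.11  3.69 -0.38]
-> [0.5721 0.1822 0.2056] mm [ 0.3 17.2  2.5] deg [ 5.11  3.68 -0.48]
-> [0.5809 0.1853 0.2078] mm [ 0.4 26.5  4.6] deg [ 8.11  3.67 -0.57]
-> [0.5897 0.1883 0.2095] mm [ 0.7 35.7  7.2] deg [11.11  3.66 -0.67]
-> [0.5987 0.1914 0.2108] mm [ 0.9 44.7 10.2] deg [14.1   3.64 -0.77]
-> [0.6076 0.1945 0.2115] mm [ 1.2 53.6 13.7] deg [17.1   3.62 -0.86]
-> [0.6166 0.1976 0.2118] mm [ 1.5 62.2 17.6] deg [20.1   3.61 -0.96]
```

Request:
send_rows([
  [[0,4,0.5],[1,1.8,0],-1],
  [[0,8,1],[2,3.6,0],-1],
  [[0,17,2.5],[5,3.6,-0.5],-1],
  [[0,26,4.6],[8,3.6,-0.5],-1],
  [[0.5,35.5,7.2],[11,3.6,-0.6],-1],
  [[1,44.5,10.2],[14,3.6,-0.8],-1],
  [[1,53.5,13.7],[17,3.6,-0.9],-1],
  [[1.5,62,17.6],[20,3.6,-1],-1],
  [[1.5,62,17.6],[20,3.6,-1],-1],
], newtons=25)

```text
clock: 4.05
position: [0.6177, 0.1985, 0.2121]
tool_rot: [3.035, -0.001, 1.901]
force: [-0.3, 16.5, 21.0]
grip_width: 0.0112
finger_force: 30.3
```

```bash
python3 -c "
from h import *
arc([93,96,99,102,105,108,111,114,117,120],[86,89,92,95,98,101,103,105,107,108])"
```

```text
now r 0.18213449225525713 ang 90.4264600828069 y -0.013717103580275017 tilt 83.92048096784099 q [ 0.0028  0.5874 -0.6105  1.6294  0.4244  0.9468 -0.4161] F [-0.326  16.484  21.0479]
-> [0.6255 0.2011 0.2119] mm [0.  8.1 1.1] deg [ 2.08 -0.06 -0.07]
-> [0.6345 0.2042 0.2111] mm [ 0.  17.5  2.9] deg [ 5.08 -0.07 -0.07]
-> [0.6434 0.2073 0.2099] mm [ 0.  26.7  5.1] deg [ 8.08 -0.07 -0.07]
-> [0.6523 0.2104 0.2082] mm [ 0.  35.9  7.8] deg [11.08 -0.07 -0.07]
-> [0.661  0.2134 0.2059] mm [ 0.  44.9 11. ] deg [14.08 -0.07 -0.06]
-> [0.6697 0.2164 0.2032] mm [ 0.1 53.7 14.7] deg [17.08 -0.07 -0.06]
-> [0.6782 0.2193 0.2   ] mm [ 0.1 62.3 18.8] deg [19.08 -0.07 -0.06]
-> [0.6865 0.2221 0.1964] mm [ 0.1 70.6 23.4] deg [21.08 -0.08 -0.06]
-> [0.6946 0.225  0.1923] mm [ 0.1 78.8 28.3] deg [23.08 -0.08 -0.06]
-> [0.7026 0.2277 0.1877] mm [ 0.1 86.6 33.8] deg [24.08 -0.08 -0.06]
```

Request:
send_rows([
  [[0,8,0],[2,0,0],-1],
  [[0,17.5,1],[5,0,0],-1],
  [[0,26.5,2.5],[8,0,0],-1],
  [[0,36,5],[11,0,0],-1],
  [[0,45,8],[14,0,0],-1],
  [[0,53.5,12],[17,0,0],-1],
  [[0,62,16],[19,0,0],-1],
  [[0,70.5,20.5],[21,0,0],-1],
  [[0,78.5,25.5],[23,0,0],-1],
  [[0,78.5,25.5],[23,0,0],-1],
], newtons=25)

```text
clock: 5.05
position: [0.6872, 0.2232, 0.1974]
tool_rot: [-2.831, -0.002, 1.903]
force: [-52.5, -0.2, 63.1]
grip_width: 0.0109
finger_force: 107.0
```

```bash
python3 -c "
from h import *
arc([118,120,122,124],[108,109,110,111])
i=grab_frame('top');j=grab_frame('side');cv2.imwrite('pics/t2.png',i);cv2.imwrite('pics/s2.png',j)
R=lambda i:cv2.resize(i,None,fx=2.6,fy=2.6,interpolation=cv2.INTER_CUBIC)
cv2.imwrite('pics/c3.png',np.hstack([R(i[50:230,170:340]),R(j[160:340,250:385])]))
"
```

```text
now r 0.1834823333653946 ang 114.16491623398417 y -0.012914945149617994 tilt 107.81336220952907 q [-0.1655  0.959  -0.5427  0.9494  0.363   1.6316 -0.2717] F [-52.5062  -0.1523  63.1347]
-> [0.6977 0.2268 0.192 ] mm [-0.  12.2  1.8] deg [ 0.19 -0.12  0.08]
-> [0.7029 0.2287 0.1889] mm [-0.  18.4  3. ] deg [ 1.19 -0.12  0.08]
-> [0.7081 0.2304 0.1856] mm [-0.  24.7  4.5] deg [ 2.19 -0.12  0.08]
-> [0.7132 0.2322 0.1821] mm [-0.1 30.9  6.1] deg [ 3.19 -0.12  0.09]
```

View pics/c3.png

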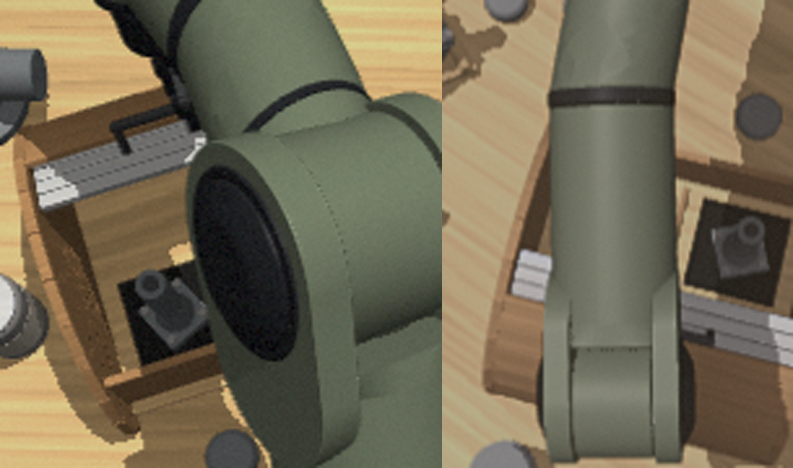

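The crop shows the square-flange model on the left bay's pad, so the match is the square model at the -y end of the rack, with the right bay empty. The shutter is up against its stop. I'll release and retreat.

Request:
send_rows([
  [[0,-4,0],[0,0,0],-1],
  [[0,-4,0],[0,0,0],1],
  [[0,-4,0],[0,0,0],1],
  [[0,-4,0],[0,0,0],1],
  [[0,-4,0],[0,0,0],1],
  [[0,-4,-40],[0,0,0],1],
  [[0,-4,-80],[0,0,0],1],
  [[0,-4,-120],[0,0,0],1],
  [[0,-4,-150],[0,0,0],1],
  [[0,-4,-150],[0,0,0],1],
], newtons=25)

```text
clock: 6.15
position: [0.7228, 0.2263, 0.3113]
tool_rot: [-2.816, 0.002, 1.891]
force: [0.6, 0.4, -2.6]
grip_width: 0.0855
finger_force: 0.0
```

Run:
```python
from h import *
N={'sq':((481.8,207.5),(218.6,107.1)),'dr':((445.3,191.1),(232.2,129.4)),'ca':((408.9,174.2),(247.2,154))}
T={k:tri(*v) for k,v in N.items()};[print(k,*v) for k,v in T.items()]
d=T['ca'][0]-T['sq'][0];print(np.linalg.norm(d)/2)
yr=np.degrees(np.arctan2(-d[0],d[1]));print('rack yaw',yr)
y=np.radians(yr);xr=np.array([np.cos(y),np.sin(y),0]);a=-np.sin(np.radians(25))*xr+np.cos(np.radians(25))*Z
b=T['sq'][0]-.145*a;print('base',b,proj('top',b),proj('side',b))
b2=T['sq'][0]-.129*a; yy=np.cross(Z,xr);xx=np.cross(yy,a)
c=[b2+.032*(i*xx+j*yy) for i in(1,-1) for j in(1,-1)]
for n in('top','side'):
    im=cv2.resize(cv2.imread(f'pics/{n}0.png'),None,fx=4,fy=4,interpolation=cv2.INTER_CUBIC)
    for q in c+[b,T['sq'][0]]+[T[k][0]-.129*a for k in('dr','ca')]: cv2.circle(im,tuple(int(v*4+2) for v in proj(n,q)[0]),3,(0,0,255),-1)
    u,v=(proj(n,T['dr'][0])[0]*4).astype(int);cv2.imwrite(f'pics/o_{n}.png',im[v-200:v+200,u-190:u+190])
cv2.imwrite('pics/c4.png',np.hstack([cv2.imread(f'pics/o_{n}.png') for n in('top','side')]))
print(observe()['qpos'])
```

```text
sq [ 0.4021 -0.4088  0.1684] 0.0008796675138094823
dr [ 0.4437 -0.3156  0.1711] 0.0016277676694682315
ca [ 0.4871 -0.2203  0.172 ] 0.0008363584446510283
0.10339516294905296
rack yaw -24.250178261714424
base [ 0.458 -0.434  0.037] [[470.1187 195.0883]] [[211.5666 132.7079]]
[-0.3315  0.9784 -0.1625  0.5723  0.1032  1.9207 -0.1049]
```

View pics/c4.png

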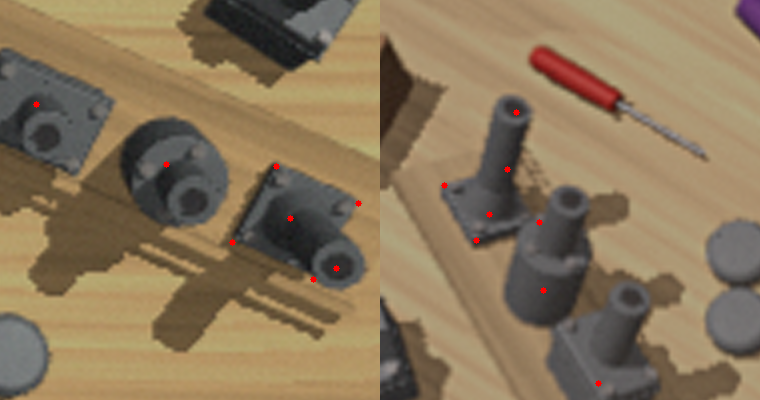

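```bash
cat >> h.py <<'E'
YR=np.radians(-24.25);XR=np.array([np.cos(YR),np.sin(YR),0]);RY=np.cross(Z,XR)
A=-np.sin(np.radians(25))*XR+np.cos(np.radians(25))*Z
NT=tri((482,205.3),(218.2,106.3))[0]
BASE=NT-.145*A
RG=Ro.from_matrix(np.c_[RY,np.cross(-A,RY),-A])
def down(az): # tool down, x at azimuth az deg
    a=np.radians(az);x=np.array([np.cos(a),np.sin(a),0]);return Ro.from_matrix(np.c_[x,np.cross(-Z,x),-Z])
E
python3 - <<'E'
from h import *
print(NT,BASE, 'rods',plane('top',(386,78),.218),plane('top',(415,70),.258))
go([.5,.06,.40],down(90)); go(BASE+A*.215,RG);go(BASE+A*.103,RG)
E
```

```text
[ 0.4056 -0.4029  0.1845] [ 0.4615 -0.4281  0.0531] rods [ 0.7369 -0.1533  0.218 ] [ 0.7398 -0.2198  0.258 ]
-> [0.5  0.06 0.4 ] mm [ -87.8 -278.3    0.5] deg [-18.46   3.1   18.19]
-> [ 0.3786 -0.3908  0.2479] mm [-477.  -473.2  227.5] deg [-41.53  -2.31  43.57]
-> [ 0.4218 -0.4102  0.1464] mm [-508.8 -407.7  312.6] deg [-41.53  -2.31  43.57]
```

Run:
```python
from h import *
out=[]
for n,(u,v) in(('top',(475,200)),('side',(214,116))):
    im=cv2.imread(f'pics/{n}0.png')[v-25:v+25,u-20:u+20];k=10
    im=cv2.resize(im,None,fx=k,fy=k,interpolation=cv2.INTER_NEAREST);im=cv2.convertScaleAbs(im,alpha=1.6)
    for x in range(u-20,u+20,5): cv2.putText(im,str(x),(int((x-u+20.5)*k)-12,10),0,.35,(0,255,255));cv2.line(im,(int((x-u+20.5)*k),12),(int((x-u+20.5)*k),499),(0,200,255),1)
    for y in range(v-25,v+25,5): cv2.line(im,(0,int((y-v+25.5)*k)),(399,int((y-v+25.5)*k)),(0,200,255),1);cv2.putText(im,str(y),(0,int((y-v+25.5)*k)),0,.35,(0,255,255))
    out.append(im)
cv2.imwrite('pics/c5.png',np.hstack(out))
```

```text
(no output)
```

View pics/c5.png

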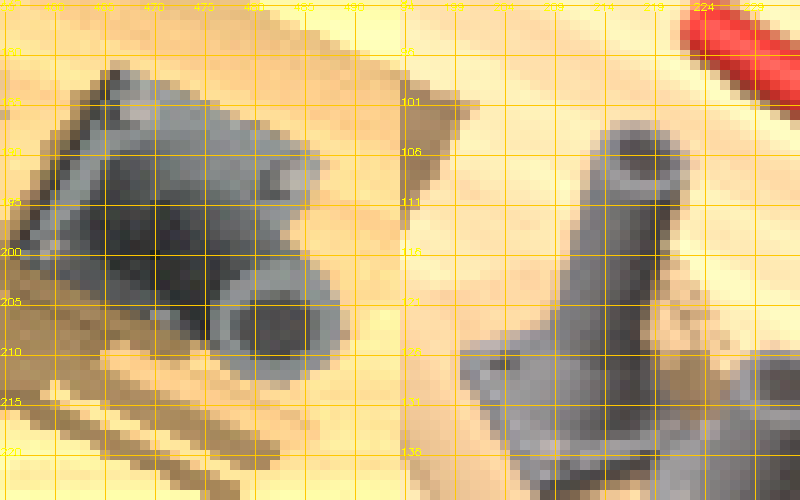

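Run:
```python
from h import *
n,e=tri((482.5,206.7),(218,106));print('neck',n,e)
c1,f1=tri((487,190.3),(199.5,125.3));c2,f2=tri((466.3,181.3),(206,137));print(c1,f1,c2,f2,np.linalg.norm(c1-c2))
xx=np.cross(RY,A);
for c,s in((c1,-1),(c2,1)): print('base via corner',c-.032*xx-s*.032*RY-.016*A)
print('base via neck',n-.145*A)
m=(c1+c2)/2;print('neck-flange edge mid', (n-m)@A,'exp .129',(n-m)@xx,'exp -.032',(n-m)@RY)
```

```text
neck [ 0.403  -0.4072  0.1781] 0.0004621754562945432
[ 0.4675 -0.471   0.0704] 0.0024086931001759686 [ 0.4923 -0.4132  0.0792] 0.010289583118321854 0.06354485706697828
base via corner [ 0.4604 -0.4327  0.0424]
base via corner [ 0.4589 -0.4332  0.0512]
base via neck [ 0.4589 -0.4324  0.0467]
neck-flange edge mid 0.12933308402168636 exp .129 -0.0328696753702035 exp -.032 0.0002298260206139019
```

```bash
cat >> h.py <<'E'
BASE=np.array([.459,-.4326,.0467])
E
python3 - <<'E'
from h import *
go([.5,.06,.40],down(90)); go(BASE+A*.21,RG)
E
```

```text
-> [0.5  0.06 0.4 ] mm [ -87.8 -278.3    0.5] deg [-18.46   3.1   18.19]
-> [ 0.3781 -0.3961  0.237 ] mm [-481.9 -471.8  238.6] deg [-41.53  -2.31  43.57]
```

Request:
send_rows([
  [[-15,-45,0],[-4,0.5,4],1],
  [[-30,-92,0],[-8,1,8],1],
  [[-45,-140,0],[-12,2,12],1],
  [[-88,-278,0],[-18.5,3,18],1],
  [[-88,-278,0],[-18.5,3,18],1],
  [[-88,-278,0],[-18.5,3,18],1],
  [[-88,-278,0],[-18.5,3,18],1],
  [[-482,-472,238],[-41.5,-2.3,43.5],1],
  [[-482,-472,238],[-41.5,-2.3,43.5],1],
  [[-482,-472,238],[-41.5,-2.3,43.5],1],
])

```text
clock: 7.15
position: [0.4848, -0.0579, 0.3465]
tool_rot: [2.811, 0.018, 1.253]
force: [1.5, -1.9, -0.6]
grip_width: 0.0853
finger_force: 0.0
```

Run:
```python
from h import *
go(BASE+A*.21,RG);print(observe()['qpos'])
```

```text
-> [ 0.3781 -0.3961  0.237 ] mm [-352.7  -33.5  110.9] deg [-6.01 -1.33  5.99]
[-0.0507  0.0166 -0.0535  2.0318  0.2077  0.8073 -0.5412]
```

Request:
send_rows([
  [[-50,-5,5],[-1,0,1],1],
  [[-100,-10,15],[-2,0,2],1],
  [[-150,-14,30],[-3,-0.5,3],1],
  [[-200,-19,45],[-4,-1,4],1],
  [[-250,-24,60],[-5,-1,5],1],
  [[-300,-29,80],[-6,-1.3,6],1],
  [[-353,-33.5,111],[-6,-1.3,6],1],
  [[-353,-33.5,111],[-6,-1.3,6],1],
  [[-353,-33.5,111],[-6,-1.3,6],1],
  [[-353,-33.5,111],[-6,-1.3,6],1],
])

```text
clock: 8.15
position: [0.3786, -0.3958, 0.2365]
tool_rot: [2.712, 0.001, 1.148]
force: [0.5, 0.4, -0.2]
grip_width: 0.0851
finger_force: 0.0
```

Run:
```python
from h import *
go(BASE+A*.21,RG);go(BASE+A*.096,RG);print(observe()['qpos'])
```

```text
-> [ 0.3781 -0.3961  0.237 ] mm [-0.6 -0.1 -0.6] deg [-0.4   0.03  0.07]
-> [ 0.422  -0.4159  0.1337] mm [ -0.5   0.7 113.4] deg [-0.4   0.03  0.07]
[ 0.5917  0.2433  0.2327  2.1354 -0.5414  0.4195  0.8431]
```

Request:
send_rows([
  [[0,0,30],[-0.4,0,0],1],
  [[0,0.5,60],[-0.4,0,0],1],
  [[0,0.5,90],[-0.4,0,0],1],
  [[-0.5,0.5,110],[-0.4,0,0],1],
  [[-0.5,0.5,113],[-0.4,0,0],1],
  [[-0.5,0.5,113],[-0.4,0,0],1],
  [[-0.5,0.5,113],[-0.4,0,0],0],
  [[-0.5,0.5,113],[-0.4,0,0],-0.5],
  [[-0.5,0.5,113],[-0.4,0,0],-0.8],
  [[-0.5,0.5,113],[-0.4,0,0],-1],
], newtons=50)

```text
clock: 9.15
position: [0.4228, -0.4147, 0.1354]
tool_rot: [2.703, 0.001, 1.152]
force: [-12.0, 6.7, 9.6]
grip_width: 0.0332
finger_force: 47.9
```

Request:
send_rows([
  [[0,0,0],[0,0,0],-1],
  [[0,0,0],[0,0,0],-1],
  [[0,0,0],[0,0,0],-1],
])

```text
clock: 9.45
position: [0.4225, -0.4147, 0.1353]
tool_rot: [2.704, 0.001, 1.151]
force: [-8.4, 4.8, 9.3]
grip_width: 0.0328
finger_force: 48.1
```

Request:
send_rows([
  [[0,0,-10],[0,0,0],-1],
  [[0,0,-25],[0,0,0],-1],
  [[0,0,-45],[0,0,0],-1],
  [[0,0,-70],[0,0,0],-1],
  [[0,0,-100],[0,0,0],-1],
  [[0,0,-130],[0,0,0],-1],
  [[0,0,-150],[0,0,0],-1],
  [[0,0,-150],[0,0,0],-1],
], newtons=60)

```text
clock: 10.25
position: [0.3648, -0.3891, 0.2734]
tool_rot: [2.7, 0.002, 1.151]
force: [-0.1, -0.5, -4.6]
grip_width: 0.0332
finger_force: 60.1
```

Run:
```python
from h import *
s=observe();print(s['force'],s['finger_force'],s['grip_width'])
t=grab_frame('top');d=grab_frame('side');cv2.imwrite('pics/t3.png',t);cv2.imwrite('pics/s3.png',d)
BAY=np.r_[O-.065*X[:2]-.085*Y[:2],.01];print('bay',BAY)
go([.45,-.12,.42],down(87));go(BAY+Z*(.096+.20),down(109))
```

```text
[-0.0897 -0.4605 -4.5565] 60.06316959857941 0.033197000944913416
bay [0.5782 0.1095 0.01  ]
-> [ 0.45 -0.12  0.42] mm [ 279.5   34.7 -148.9] deg [ 24.85   4.67 -20.64]
-> [0.5782 0.1095 0.306 ] mm [541.4   8.  -35.8] deg [ 23.92   9.49 -42.27]
```

Request:
send_rows([
  [[20,2,-30],[2,0.5,-2],-1],
  [[60,8,-70],[6,1,-5],-1],
  [[100,12,-105],[10,2,-9],-1],
  [[145,18,-140],[14,3,-12],-1],
  [[190,23,-145],[18,4,-16],-1],
  [[235,29,-149],[22,4.5,-20],-1],
  [[280,35,-149],[25,4.7,-20.6],-1],
  [[280,35,-149],[25,4.7,-20.6],-1],
  [[280,35,-149],[25,4.7,-20.6],-1],
  [[280,35,-149],[25,4.7,-20.6],-1],
])

```text
clock: 11.35
position: [0.4502, -0.1206, 0.4192]
tool_rot: [-3.137, -0.001, 1.517]
force: [-0.7, -0.9, -2.8]
grip_width: 0.0327
finger_force: 60.5
```

Run:
```python
from h import *
BAY=np.r_[O-.065*X[:2]-.085*Y[:2],.01]
go(BAY+Z*(.096+.24),down(109));print(observe()['qpos'])
```

```text
-> [0.5782 0.1095 0.346 ] mm [236.5 115.7  73.1] deg [ -0.24  -0.13 -22.1 ]
[ 0.0223  0.1017  0.1256  1.7115 -0.0142  1.3337  0.0965]
```

Request:
send_rows([
  [[30,15,5],[0,0,-3],-1],
  [[70,34,10],[0,0,-7],-1],
  [[110,54,20],[0,0,-11],-1],
  [[150,74,35],[0,0,-15],-1],
  [[190,93,50],[0,0,-19],-1],
  [[220,108,65],[0,0,-22],-1],
  [[236.5,115.7,73],[0,0,-22],-1],
  [[236.5,115.7,73],[0,0,-22],-1],
  [[236.5,115.7,73],[0,0,-22],-1],
])

```text
clock: 12.25
position: [0.5783, 0.1085, 0.347]
tool_rot: [-3.139, -0.002, 1.899]
force: [-0.2, -1.1, -3.6]
grip_width: 0.0325
finger_force: 60.9
```

Run:
```python
from h import *
BAY=np.r_[O-.065*X[:2]-.085*Y[:2],.01]
go(BAY+Z*(.096+.02),down(109));print(observe()['qpos'])
i=grab_frame('top');j=grab_frame('side')
# where base centre, neck grasp and bay should show
p,R=pose();tz=R.as_matrix()[:,2]
for n,im in(('top',i),('side',j)):
    for q,c in((p+tz*.096,(0,0,255)),(BAY,(255,0,0))):
        u,v=proj(n,q)[0];cv2.circle(im,(int(u+.5),int(v+.5)),1,c,-1)
r=lambda i:cv2.resize(i,None,fx=3,fy=3,interpolation=cv2.INTER_CUBIC)
cv2.imwrite('pics/c6.png',np.hstack([r(i[90:230,210:345]),r(j[170:310,270:400])]))
```

```text
-> [0.5782 0.1095 0.126 ] mm [  0.6   0.9 221. ] deg [-0.17 -0.09 -0.2 ]
[-0.2417  0.367  -0.0609  1.5413  0.0215  1.237   0.0226]
```

View pics/c6.png

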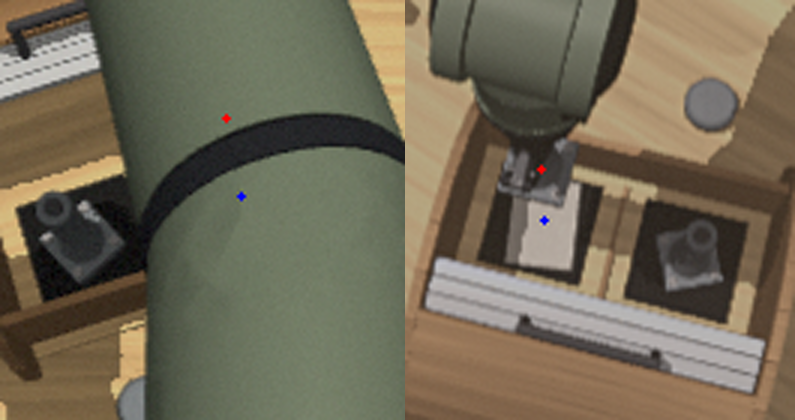

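Side crop: the right pad's centre is at about (542,222), which matches my marker at (544,220). The model hangs upright in the gripper above it. I'll lower it now.

Request:
send_rows([
  [[0.5,1,30],[0,0,0],-1],
  [[0.5,1,70],[0,0,0],-1],
  [[0.5,1,110],[0,0,0],-1],
  [[0.5,1,150],[0,0,0],-1],
  [[0.5,1,185],[0,0,0],-1],
  [[0.5,1,210],[0,0,0],-1],
  [[0.5,1,222],[0,0,0],-1],
  [[0.5,1,226],[0,0,0],-1],
  [[0.5,1,228],[0,0,0],-1],
  [[0.5,1,228],[0,0,0],-1],
])

```text
clock: 13.35
position: [0.5791, 0.1109, 0.1202]
tool_rot: [-3.141, -0.002, 1.901]
force: [0.1, -0.3, -2.9]
grip_width: 0.0325
finger_force: 60.8
```

Request:
send_rows([
  [[0,0,1.5],[0,0,0],-1],
  [[0,0,3],[0,0,0],-1],
  [[0,0,4.5],[0,0,0],-1],
  [[0,0,6],[0,0,0],-1],
  [[0,0,6],[0,0,0],-1],
])

```text
clock: 13.85
position: [0.5784, 0.111, 0.1129]
tool_rot: [-3.139, -0.002, 1.901]
force: [1.2, 1.3, -4.3]
grip_width: 0.0329
finger_force: 60.8
```

Request:
send_rows([
  [[0,0,1],[0,0,0],-1],
  [[0,0,2],[0,0,0],-1],
  [[0,0,3],[0,0,0],-1],
  [[0,0,4],[0,0,0],-1],
  [[0,0,4],[0,0,0],-1],
])

```text
clock: 14.35
position: [0.5786, 0.1118, 0.1109]
tool_rot: [-3.14, -0.003, 1.902]
force: [-12.3, 1.2, 30.4]
grip_width: 0.0323
finger_force: 64.8
```

Request:
send_rows([
  [[0,0,-1.5],[0,0,0],-1],
  [[0,0,-1.5],[0,0,0],-1],
])

```text
clock: 14.55
position: [0.5787, 0.1113, 0.1111]
tool_rot: [-3.14, -0.002, 1.901]
force: [-4.6, 1.0, 11.5]
grip_width: 0.0329
finger_force: 62.0
```

Request:
send_rows([
  [[0,0,-1],[0,0,0],-0.2],
  [[0,0,-1],[0,0,0],0],
  [[0,0,-1],[0,0,0],0.3],
  [[0,0,-1],[0,0,0],0.4],
  [[0,0,-1],[0,0,0],0.4],
  [[0,0,-1],[0,0,0],0.4],
  [[0,0,-1],[0,0,0],0.4],
], newtons=25)

```text
clock: 15.25
position: [0.5785, 0.111, 0.1116]
tool_rot: [-3.139, -0.002, 1.901]
force: [0.0, 0.0, 0.2]
grip_width: 0.0596
finger_force: 0.0
```

Request:
send_rows([
  [[0,0,-15],[0,0,0],0.4],
  [[0,0,-40],[0,0,0],0.4],
  [[0,0,-75],[0,0,0],0.4],
  [[0,0,-115],[0,0,0],0.4],
  [[0,0,-155],[0,0,0],0.4],
  [[0,0,-195],[0,0,0],0.6],
  [[0,0,-220],[0,0,0],1],
  [[0,0,-220],[0,0,0],1],
])

```text
clock: 16.05
position: [0.5801, 0.111, 0.3365]
tool_rot: [3.138, -0.002, 1.901]
force: [-1.1, 0.2, -0.6]
grip_width: 0.0858
finger_force: 0.0
```

Run:
```python
from h import *
BAY=np.r_[O-.065*X[:2]-.085*Y[:2],.01]
j=grab_frame('side');i=grab_frame('top');cv2.imwrite('pics/s4.png',j);cv2.imwrite('pics/t4.png',i)
for n,im in(('top',i),('side',j)):
    for q,c in((BAY+Z*.145,(0,0,255)),(BAY,(255,0,0))):
        u,v=proj(n,q)[0];cv2.circle(im,(int(u+.5),int(v+.5)),0,c,-1)
r=lambda i,k:cv2.resize(i,None,fx=k,fy=k,interpolation=cv2.INTER_NEAREST)
cv2.imwrite('pics/c7.png',np.hstack([r(i[50:230,180:340],2),r(j[200:290,275:395],4)]))if 0 else cv2.imwrite('pics/c7.png',r(j[190:300,270:400],5))
# pre-grasp of the bar for closing
R=rad(107.8);out=-R.as_matrix()[:,2];P=np.array([.6872,.2232,.1974])-.004*R.as_matrix()[:,1]
go(P+out*.12,R);go(P,R)
```

```text
-> [0.7183 0.2339 0.3129] mm [ 71.3 171.7  19.7] deg [17.74 -0.12 -0.05]
-> [0.6836 0.222  0.1986] mm [ 71.  135.2 134. ] deg [17.74 -0.12 -0.05]
```

View pics/c7.png

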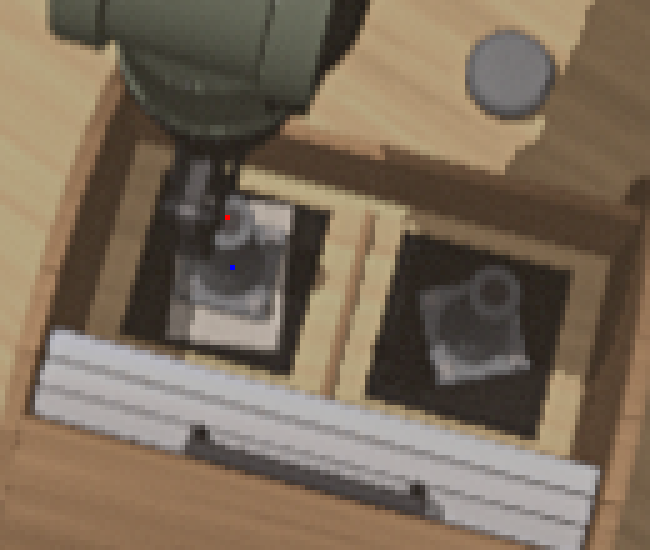

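The crop shows the model standing upright, let go, in the middle of the right pad, with its flange centred at about (225,275) and the pad at about (228,275). The bar is at the rear. Next I'll close the shutter.

Request:
send_rows([
  [[15,35,0],[4,0,0],1],
  [[30,75,5],[8,0,0],1],
  [[50,115,10],[12,0,0],1],
  [[71,155,20],[16,0,0],1],
  [[71,164,30],[17.7,0,0],1],
  [[71,164,40],[17.7,0,0],1],
  [[71,160,48],[17.7,0,0],1],
  [[71,160,48],[17.7,0,0],1],
])

```text
clock: 16.95
position: [0.7065, 0.2298, 0.2805]
tool_rot: [-2.826, -0.002, 1.902]
force: [-0.5, 0.3, 0.4]
grip_width: 0.0855
finger_force: 0.0
```

Run:
```python
from h import *
R=rad(107.8);P=np.array([.6872,.2232,.1974])-.004*R.as_matrix()[:,1]
go(P,R);print(observe()['qpos'])
```

```text
-> [0.6836 0.222  0.1986] mm [-0.2  2.4 85.3] deg [-0.3  -0.12 -0.01]
[-0.3712  0.9288 -0.0433  0.7473  0.0108  1.781  -0.0708]
```

Request:
send_rows([
  [[0,2.5,30],[0,0,0],1],
  [[0,2.5,60],[0,0,0],1],
  [[0,2.5,80],[0,0,0],1],
  [[0,2.5,84],[0,0,0],1],
  [[0,2.5,84],[0,0,0],1],
  [[0,2.5,84],[0,0,0],-1],
  [[0,2.5,84],[0,0,0],-1],
  [[0,2.5,84],[0,0,0],-1],
  [[0,2.5,84],[0,0,0],-1],
  [[0,2.5,84],[0,0,0],-1],
], newtons=25)

```text
clock: 17.95
position: [0.6855, 0.2226, 0.2028]
tool_rot: [-2.831, -0.002, 1.901]
force: [6.4, 2.6, 2.3]
grip_width: 0.0122
finger_force: 3.1
```

```bash
python3 -c "
from h import *
arc([111,108,105,102,99,96,93,90,87],[106,103,100,97,94,91,88,85,82])"
```

```text
now r 0.18771029590160535 ang 112.96842084031326 y -0.012954709033937115 tilt 107.78581353096192 q [-0.3641  0.9107 -0.0547  0.9715  0.0187  1.5698 -0.0766] F [6.3747 2.5709 2.3355]
-> [0.6798 0.2207 0.2052] mm [-0.  -6.4 -0.5] deg [-1.79 -0.13 -0.03]
-> [0.6711 0.2176 0.2085] mm [ -0.  -16.3  -0.8] deg [-4.79 -0.13 -0.03]
-> [0.6622 0.2146 0.2113] mm [ -0.  -26.1  -0.5] deg [-7.79 -0.13 -0.04]
-> [0.6531 0.2115 0.2136] mm [ -0.  -35.9   0.2] deg [-10.79  -0.13  -0.04]
-> [0.644  0.2083 0.2154] mm [ -0.  -45.6   1.4] deg [-13.79  -0.13  -0.04]
-> [0.6348 0.2051 0.2167] mm [ -0.  -55.3   3.2] deg [-16.79  -0.13  -0.05]
-> [0.6255 0.2019 0.2175] mm [ -0.  -64.9   5.4] deg [-19.79  -0.13  -0.05]
-> [0.6162 0.1988 0.2177] mm [ -0.1 -74.3   8.2] deg [-22.79  -0.13  -0.05]
-> [0.6069 0.1956 0.2175] mm [ -0.1 -83.6  11.4] deg [-25.79  -0.12  -0.06]
```

Request:
send_rows([
  [[0,-3,0],[-1,0,0],-1],
  [[0,-6.5,-0.5],[-2,0,0],-1],
  [[0,-16,-0.8],[-5,0,0],-1],
  [[0,-26,-0.5],[-8,0,0],-1],
  [[0,-36,0.2],[-11,0,0],-1],
  [[0,-45.5,1.4],[-14,0,0],-1],
  [[0,-55,3.2],[-17,0,0],-1],
  [[0,-65,5.4],[-20,0,0],-1],
  [[0,-74,8.2],[-23,0,0],-1],
  [[0,-74,8.2],[-23,0,0],-1],
], newtons=25)

```text
clock: 18.95
position: [0.6138, 0.1971, 0.2163]
tool_rot: [3.054, -0.001, 1.901]
force: [-0.3, -4.6, -20.9]
grip_width: 0.0112
finger_force: 25.5
```

```bash
python3 -c "
from h import *
arc([87,84,81,78,75,72,69,66],[83,81,78,75,72,70,68,66])"
```

```text
now r 0.18632821126190044 ang 89.12489095103248 y -0.013688902965561559 tilt 84.99928079568032 q [-0.3526  0.5243 -0.0772  1.6396  0.058   0.8927 -0.1222] F [ -0.2599  -4.5968 -20.9394]
-> [0.6072 0.1949 0.2161] mm [-0.  -6.9 -0.4] deg [-2.   -0.05 -0.09]
-> [0.598  0.1917 0.2153] mm [ -0.  -16.7  -0.5] deg [-4.   -0.05 -0.09]
-> [0.5889 0.1886 0.214 ] mm [ -0.  -26.4  -0. ] deg [-7.   -0.05 -0.1 ]
-> [0.5798 0.1854 0.2123] mm [ -0.1 -36.1   0.9] deg [-10.    -0.05  -0.1 ]
-> [0.5709 0.1824 0.21  ] mm [ -0.1 -45.8   2.3] deg [-13.    -0.04  -0.1 ]
-> [0.562  0.1793 0.2072] mm [ -0.1 -55.3   4.3] deg [-15.    -0.04  -0.1 ]
-> [0.5533 0.1763 0.204 ] mm [ -0.1 -64.8   6.7] deg [-17.    -0.04  -0.1 ]
-> [0.5448 0.1734 0.2002] mm [ -0.1 -74.1   9.7] deg [-19.    -0.04  -0.1 ]
```

Request:
send_rows([
  [[0,-7,1],[-2,0,0],-1],
  [[0,-16.5,1.5],[-4,0,0],-1],
  [[0,-26.5,2],[-7,0,0],-1],
  [[0,-36,3],[-10,0,0],-1],
  [[0,-46,4.5],[-13,0,0],-1],
  [[0,-55,6.3],[-15,0,0],-1],
  [[0,-65,8.7],[-17,0,0],-1],
  [[0,-74,11.5],[-19,0,0],-1],
  [[0,-74,11.5],[-19,0,0],-1],
])

```text
clock: 19.85
position: [0.5475, 0.1737, 0.1996]
tool_rot: [2.72, -0.001, 1.899]
force: [-2.6, -12.8, 6.1]
grip_width: 0.011
finger_force: 27.9
```

```bash
python3 -c "
from h import *
arc([64,62,60,58,56,54,52,50,48,46],[65,64,63,62,61,60,59,58,57,56])"
```

```text
now r 0.18469216860835888 ang 66.69141742933054 y -0.014248431218263413 tilt 65.82728134371916 q [-0.4277  0.3224 -0.009   2.1272  0.1694  0.2759 -0.2606] F [ -2.6308 -12.7842   6.1101]
-> [0.5401 0.1712 0.196 ] mm [-0.  -8.7  0.1] deg [-0.83  0.04 -0.18]
-> [0.5347 0.1693 0.1931] mm [ -0.  -15.1   0.4] deg [-1.83  0.04 -0.18]
-> [0.5293 0.1675 0.1899] mm [ -0.1 -21.5   0.9] deg [-2.83  0.04 -0.18]
-> [0.5241 0.1657 0.1866] mm [ -0.1 -27.9   1.7] deg [-3.83  0.04 -0.18]
-> [0.519  0.1639 0.1831] mm [ -0.1 -34.3   2.7] deg [-4.83  0.04 -0.18]
-> [0.514  0.1622 0.1794] mm [ -0.1 -40.6   3.9] deg [-5.83  0.04 -0.18]
-> [0.5091 0.1605 0.1755] mm [ -0.1 -46.9   5.3] deg [-6.83  0.05 -0.18]
-> [0.5044 0.1589 0.1715] mm [ -0.2 -53.2   7. ] deg [-7.83  0.05 -0.18]
-> [0.4998 0.1573 0.1673] mm [ -0.2 -59.3   8.8] deg [-8.83  0.05 -0.18]
-> [0.4953 0.1558 0.1629] mm [ -0.2 -65.4  10.9] deg [-9.83  0.05 -0.18]
```

```bash
cat >> h.py <<'E'
def garc(angs,tilts,back=.019,r=None):
    s=observe();p,R=pose(s);c=np.r_[O,.03];g=p-back*R.as_matrix()[:,2];v=g-c
    r=r or np.hypot(v@X,v@Z)
    print('bar r',np.hypot(v@X,v@Z),'ang',np.degrees(np.arctan2(v@Z,-v@X)),'y',v@Y,'q6',s['qpos'][5],'F',s['force'])
    for a,t in zip(angs,tilts):
        b=np.radians(a);Q=rad(t);go(c-X*r*np.cos(b)+Z*r*np.sin(b)+Y*(v@Y)+back*Q.as_matrix()[:,2],Q,s)
E
python3 -c "
from h import *
R=rad(107.8).as_matrix();v=np.array([.6872,.2232,.1974])-.019*R[:,2]-np.r_[O,.03];print('up stop',np.hypot(v@X,v@Z),np.degrees(np.arctan2(v@Z,-v@X)))
garc([65,62.5,60,57.5,55,52.5,50,47.5],[67,69,71,72,73,74,75,76])"
```

```text
up stop 0.20235807960509514 113.55961525849919
bar r 0.20369020590487696 ang 66.61081480229716 y -0.014237131525850082 q6 0.2759348274977299 F [ -2.6308 -12.7842   6.1101]
-> [0.5423 0.1719 0.1971] mm [-0.  -6.1 -0. ] deg [ 1.17  0.03 -0.19]
-> [0.5341 0.1691 0.1929] mm [ -0.  -15.7   0.3] deg [ 3.17  0.03 -0.19]
-> [0.5262 0.1664 0.1884] mm [ -0.1 -25.2   1. ] deg [ 5.17  0.03 -0.19]
-> [0.5187 0.1638 0.1837] mm [ -0.1 -34.3   2. ] deg [ 6.17  0.02 -0.19]
-> [0.5114 0.1613 0.1787] mm [ -0.1 -43.4   3.5] deg [ 7.17  0.02 -0.19]
-> [0.5043 0.1589 0.1733] mm [ -0.2 -52.4   5.3] deg [ 8.17  0.02 -0.19]
-> [0.4975 0.1565 0.1677] mm [ -0.2 -61.4   7.5] deg [ 9.17  0.02 -0.19]
-> [0.4909 0.1542 0.1617] mm [ -0.2 -70.2  10. ] deg [10.17  0.02 -0.19]
```

```bash
python3 -c "
from h import *
for a in (107,110,113,116,118.75):
    b=np.radians(a);P=[np.r_[O,.03]-X*.21*np.cos(b)+Z*.21*np.sin(b)+Y*y for y in(.065,-.065)]
    print(a,a/57.2958-.8727,proj('side',P).round(1).tolist(),proj('top',P).round(1).tolist())
t=cv2.imread('pics/t4.png');print(t[100:150:3,205].mean(1).round().tolist())
"
```

```text
107 0.994801631882267 [[354.7, 283.1], [310.4, 271.2]] [[215.6, 104.4], [263.4, 90.0]]
110 1.0471614907200877 [[353.8, 286.9], [309.4, 274.9]] [[214.9, 101.4], [262.4, 87.0]]
113 1.0995213495579081 [[352.8, 290.6], [308.5, 278.6]] [[214.2, 98.5], [261.6, 84.3]]
116 1.1518812083957286 [[351.8, 294.2], [307.6, 282.2]] [[213.7, 95.9], [260.7, 81.7]]
118.75 1.199877745663731 [[351.0, 297.4], [306.8, 285.4]] [[213.3, 93.6], [260.0, 79.5]]
[119.0, 123.0, 86.0, 189.0, 190.0, 195.0, 155.0, 197.0, 98.0, 95.0, 97.0, 100.0, 85.0, 87.0, 94.0, 84.0, 83.0]
```

Request:
send_rows([
  [[0,-6,0],[1.2,0,0],-1],
  [[0,-15.5,0.3],[3.2,0,0],-1],
  [[0,-25,1],[5.2,0,0],-1],
  [[0,-34.5,2],[6.2,0,0],-1],
  [[0,-43.5,3.5],[7.2,0,0],-1],
  [[0,-43.5,3.5],[7.2,0,0],-1],
  [[0,-43.5,3.5],[7.2,0,0],-1],
])

```text
clock: 20.55
position: [0.5123, 0.1621, 0.1787]
tool_rot: [2.846, -0.001, 1.9]
force: [1.4, -7.8, -1.2]
grip_width: 0.0111
finger_force: 27.4
```

```bash
python3 -c "
from h import *
garc([53,51,49,47,45],[74,75,76,76,77]);print(observe()['qpos'])"
```

```text
bar r 0.20304896276938134 ang 55.26688449954602 y -0.013741423021722252 q6 0.38796810455940334 F [ 1.4252 -7.7562 -1.2283]
-> [0.5059 0.1599 0.1739] mm [-0.  -7.9  2.6] deg [ 0.92 -0.01 -0.16]
-> [0.5003 0.158  0.1694] mm [ -0.  -14.8   5.1] deg [ 1.92 -0.02 -0.16]
-> [0.4949 0.1561 0.1648] mm [ -0.1 -21.7   7.9] deg [ 2.92 -0.02 -0.16]
-> [0.4899 0.1544 0.1601] mm [ -0.1 -28.1  10.9] deg [ 2.92 -0.02 -0.16]
-> [0.4848 0.1527 0.1551] mm [ -0.1 -34.8  14.1] deg [ 3.92 -0.02 -0.16]
[-0.3917  0.3361 -0.0533  2.1271  0.1289  0.388  -0.2228]
```

Request:
send_rows([
  [[0,-4,1.3],[0.5,0,0],-1],
  [[0,-8,2.6],[1,0,0],-1],
  [[0,-11.5,3.8],[1.5,0,0],-1],
  [[0,-15,5.1],[2,0,0],-1],
  [[0,-18,6.5],[2.5,0,0],-1],
  [[0,-18,6.5],[2.5,0,0],-1],
  [[0,-18,6.5],[2.5,0,0],-1],
])

```text
clock: 21.25
position: [0.4984, 0.1574, 0.1676]
tool_rot: [2.889, -0.001, 1.9]
force: [3.5, -6.6, 1.8]
grip_width: 0.011
finger_force: 27.7
```

```bash
python3 -c "
from h import *
garc([49,47,46,45,44,43],[76,76,77,77,77,77])"
```

```text
bar r 0.20283776229825096 ang 50.2719922403663 y -0.013651114151643821 q6 0.4095779378902485 F [ 3.4727 -6.6422  1.8248]
-> [0.495  0.1563 0.1646] mm [-0.  -4.2  2. ] deg [ 0.49 -0.03 -0.15]
-> [0.49   0.1546 0.1599] mm [ -0.  -10.5   5.2] deg [ 0.49 -0.03 -0.15]
-> [0.4873 0.1536 0.1574] mm [ -0.  -13.9   6.9] deg [ 1.49 -0.03 -0.15]
-> [0.4849 0.1528 0.1549] mm [ -0.1 -17.    8.7] deg [ 1.49 -0.03 -0.15]
-> [0.4825 0.152  0.1524] mm [ -0.1 -20.   10.5] deg [ 1.49 -0.03 -0.15]
-> [0.4802 0.1512 0.1498] mm [ -0.1 -23.   12.4] deg [ 1.49 -0.03 -0.15]
```

Not at the stop yet, so I'll continue slowly.

Request:
send_rows([
  [[0,-4,2],[0.5,0,0],-1],
  [[0,-7,3.5],[0.5,0,0],-1],
  [[0,-10.5,5],[0.5,0,0],-1],
  [[0,-14,7],[1,0,0],-1],
  [[0,-14,7],[1,0,0],-1],
])

```text
clock: 21.75
position: [0.4976, 0.1584, 0.1641]
tool_rot: [2.881, -0.004, 1.9]
force: [39.6, 4.6, 41.9]
grip_width: 0.0111
finger_force: 33.7
```

```bash
python3 -c "
from h import *
garc([45,44,43,42],[77,77,77,77])"
```

```text
bar r 0.20044250416982723 ang 49.517802218413266 y -0.01252252029920578 q6 0.38788858334465875 F [39.5644  4.6448 41.8534]
-> [0.4861 0.1544 0.1532] mm [ -0.1 -14.6   7.4] deg [ 1.93 -0.2  -0.17]
-> [0.4838 0.1536 0.1507] mm [ -0.2 -17.6   9.1] deg [ 1.93 -0.2  -0.17]
-> [0.4815 0.1528 0.1482] mm [ -0.2 -20.6  11. ] deg [ 1.93 -0.2  -0.17]
-> [0.4793 0.1521 0.1456] mm [ -0.2 -23.6  12.9] deg [ 1.93 -0.2  -0.17]
```

Request:
send_rows([
  [[0,0,-3],[0,0,0],-1],
  [[0,0,-3],[0,0,0],-0.3],
  [[0,0,-3],[0,0,0],0],
  [[0,0,-3],[0,0,0],0],
  [[0,0,-3],[0,0,0],0],
  [[0,0,-30],[0,0,0],0],
  [[0,0,-70],[0,0,0],0],
  [[0,0,-115],[0,0,0],0],
  [[0,0,-150],[0,0,0],0],
  [[0,0,-150],[0,0,0],0],
])

```text
clock: 22.75
position: [0.4533, 0.1428, 0.3068]
tool_rot: [2.901, -0.002, 1.901]
force: [-0.4, 0.3, -1.7]
grip_width: 0.043
finger_force: 0.0
```

```bash
python3 -c "
from h import *
s=observe();print(s['force'],s['qpos'])
j=grab_frame('side');cv2.imwrite('pics/s5.png',j)
for a in (50,53.4,57):
    b=np.radians(a);P=[np.r_[O,.03]-X*.21*np.cos(b)+Z*.21*np.sin(b)+Y*y for y in(.065,-.065)]
    print(a,proj('side',P).round(1).tolist())
go([.42,.42,.40],down(125))
cv2.imwrite('pics/c8.png',cv2.resize(j[190:300,260:410],None,fx=5,fy=5,interpolation=cv2.INTER_NEAREST))
"
```

```text
[-0.3759  0.2647 -1.7065] [-0.3565  0.0719 -0.0967  2.0586  0.0481  0.7727 -0.1525]
50 [[368.8, 221.5], [327.5, 210.9]]
53.4 [[368.4, 223.9], [326.8, 213.2]]
57 [[367.8, 226.7], [325.9, 215.9]]
-> [0.42 0.42 0.4 ] mm [273.2  79.5 -78.3] deg [ 13.58   1.79 -16.01]
```

View pics/c8.png

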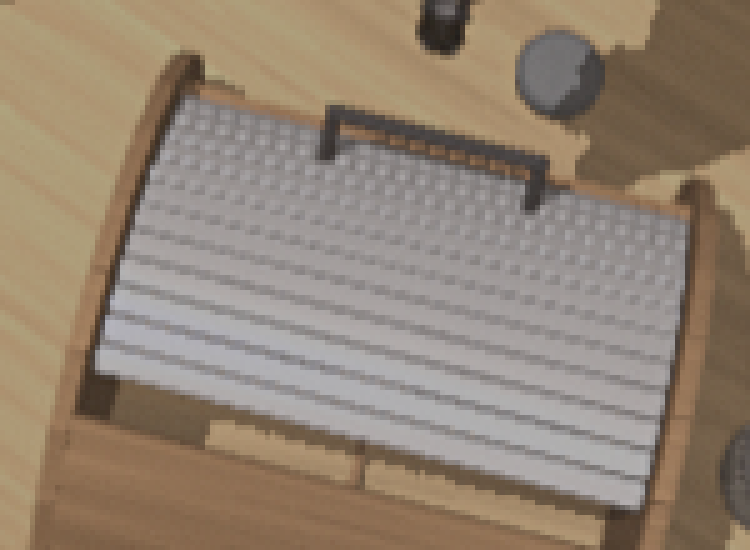

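The crop shows the bar ends at about (326.5,212) and (368.5,221.5), which matches the predicted shut position at 50°. The slats meet the front wall and the arm is clear of everything, so I'm handing the job in.

```bash
python3 -c "
from workcell import *
print(job_done())"
```

```text
the job is handed in; nothing more can be done
None
```

I've handed the job in: the square-flange model from the rack stands upright on the middle of the right bay's pad, matching the square one in the left bay, and the shutter is shut; the up position measured about 1.1 rad (1.0 needed, 1.2 full travel), and I didn't re-check that the other rack models and the clutter stayed put.

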